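Turn the stirrer off at its knob and put the bottle away

ROBOT

A 6-joint arm with a two-finger parallel gripper is mounted at the origin on a cart in front of the work surface, level with it; the furniture and walls round the work are solid. World frame = base frame: x ahead of the robot, y to its left, z up, the work surface at z = 0. Lengths are in m, angles in rad, forces in N, time in s.
With the tool pointing down it reaches from about 0.425 to 1.125 m from the base axis. Payload 14.9 kg.
Tool frame: the origin (TCP) lies at the very end of the fingers, on their centre line; the grasp point (between the pads) lies 19 mm behind it; z points along the fingers, y is the line along which they close (so a half turn about z gives the same grasp; the last joint's range is limited). The gripper opens to 91 mm and grips with 3 to 60 N. Pads are 32 mm wide; open, the fingers measure 118 mm over their backs; the gripper's body (76 mm by 178 mm) begins 60 mm behind the grasp point.
Start: joints at [-1.206, 0.379, 1.734, -0, 1.028, -0.033], TCP at [0.271, -0.645, 0.214] pointing down, gripper open.
Joint ranges: [-2.77, 2.77], [-0.74, 2.19], [0, 2.66], [-1.06, 4.2], [0.31, 2.87], [-3.08, 3.08]. Speed limits (rad/s): [1.89, 1.89, 2.39, 3.14, 3.14, 3.14].

INTERFACE

Orientations are given as a unit quaternion [x, y, z, w].
In Python, from plant import robot, eyes gives the robot as it stands.
- The arm moves only by the shell command python3 -m inch 'ROWS'. ROWS is JSON, a list that holds one entry, the list of rows, each a list of 7 numbers: the turn, a rotation vector about the world's x, y, z in rad, then the shift along the world's x, y, z in m, then the closure, from 0 (fully open) to 1 (shut). In form: [[[rx, ry, rz, tx, ty, tz, grip], ...]]. A call has 1 to 12 rows; each row shifts and turns the commanded pose from where the row before left it; what a row does not reach is not made up. A row lasts 1/8 s, in which the tool goes at most 62.5 mm and 10.7 degrees, less where a joint would pass 70% of its speed; a pose out of reach is approached as far as the arm can. A call with a gripper value outside its range is refused whole. The fingers move at their own pace and stop on an object; the grip force is fixed at half the most. Time passes only in rows, so rows that do not move let the fingers close. It gives the time, the measured TCP pose, the force, the opening and the grip force at its end, in the units of the state.
- robot.sense(): the state, without advancing time (a new reading comes with each control period).
- eyes.grab_frame(name): name is "side" or "top" or "wrist"; returns the picture (480x640x3 uint8, red, green, blue); there is no depth.
- eyes.camera_params(name): a dict with "mtx" (3x3 intrinsics, pixels), "position" and "attitude" of the camera in the world. Camera axes: x right, y up, looking along -z (the intrinsics and any distortion apply to the point x, -y, -z); pixel columns grow to the right and rows downward; lengths in m; the calibration is good to about 2 mm. A picture is of the moment at which its call begins: read the wrist's pose just before it. camera_params takes no time and is no camera call; for the wrist camera it gives the pose at the moment of the call.
- robot.sign_off(): hands the job in; it is judged then, once.
The state is a dict: "t": time; "qpos": joint angles; "joint_vel": joint speeds; "joint_efforts": joint torques, N m; "position": TCP position; "eef_rot": TCP orientation; "wrist_force": force on the tool from outside, world axes, zero at the start; "ft_torque": the same for the moment, N m; "width": opening from 0.0 (shut) to 1.0 (fully open); "finger_force": force on a finger pad.
Only numpy, scipy, OpenCV 4.12 (cv2) and the standard library are available. Lean on these libraries where they do the work, as an engineer would, in place of code of your own. Each camera call takes 0.05 s, during which the arm holds its last target. There are 200 camera calls.

TASK

The mixing is done. Turn the stirrer's big black knob anticlockwise until it comes up against its stop, without forcing it any further. Only then lift the blue-capped bottle off the plate and put it away in the rack: lower it upright to the floor of the bay with the blue label before letting go, and leave the other two bottles as they stand.

Things in the scene. Friction and masses are not known exactly. Their poses are not given: they have to be found in the camera images.
- stirrer: White magnetic stirrer, 220 (x) x 150 (y) x 92 mm high, fixed. Origin: centre of its underside; x points from the front panel to the back, z up. The front 80 mm is a grey panel sloping 20 degrees, rising to the back: its normal is (-0.342, 0, 0.940) in this frame. The white square plate, 132 mm, has its top 92 mm up, centred 40 mm behind the origin.
- knob_grip (a point): Point on the knob's axis, 3 mm below the top of its bar. The knob: black disc, 64 mm diameter, 9 mm thick, with an upright bar across it, 60 mm long (x here), 15 mm thick (y), 28 mm high; the disc's face lies 25 mm below this point. z is the axis, out of the sloping panel (20 degrees from vertical, to the front). White line at the +x end. Turns with the knob; does not show where the stop is.
- speed_knob (a joint): Angle in rad of the knob from its off stop: 0 = against the stop (off), growing clockwise as one looks at the knob. Starts at 1.9 to 2.9, so more than one grasp is needed. Turns with about 0.06 N m and stays where it is left.
- collar_edge (a point): Point near the rim (34 mm from the axis) of the thin aluminium collar, 74 mm diameter, under the knob. It carries the stop and stands at a different angle in every start. It is held by friction only: pushing the knob into its stop with more than about 0.8 N m drags it round, and 10 mm at this point counts as forced.
- blue_bottle: White plastic bottle with a blue screw cap, round, 50 mm diameter, 104 mm tall, 0.14 to 0.28 kg. Starts standing on the stirrer's plate. Origin: centre of its underside, z up. Grasp its body from above, 50 mm wide, between 40 and 90 mm up; the cap is fixed to it.
- bay_blue_floor (a point): Centre of the floor of the rack bay with blue label plate, front rim and floor. A bay is a grey open box, 80 x 80 mm outside, 70 x 70 mm inside, fixed on the rack's base; floor 15.5 mm, rim 44 mm above the worktop. Three bays stand in a row 100 mm apart, in an order that differs. x crosses the row (front to back), y runs along it, z up.
- bay_white_floor (a point): Centre of the floor of the bay with the white label; same size. Holds the white-capped bottle.
- bay_red_floor (a point): Centre of the floor of the bay with the red label; same size. Empty, and stays empty.
- white_bottle: White bottle with a white cap, 42 mm diameter, 78 mm tall, standing in the white bay. Origin: centre of its underside. To be left alone.
- red_bottle: White dropper bottle with a red cap, 30 mm diameter, 72 mm tall, standing on the worktop. Origin: centre of its underside. To be left alone.
Things that resemble listed ones, but are neither listed nor needed, are in the scene too. What is shaped like the blue_bottle but brown, green or orange is not meant.

How it is judged:
On the way, in this order (a step that is already met when the one before it is completed fails the run):
1. the knob is turned anticlockwise to its stop (within 0.08 rad) (value of joint speed_knob below 0.08 rad), for 0.2 s.
2. the blue-capped bottle is lifted more than 30 mm clear of the plate (z of blue_bottle in the frame of stirrer above 0.122 m and contact force between the fingers and blue_bottle above 0.5 N), for 0.1 s.
3. still held, it is lowered upright into the blue bay, its underside within 12 mm of the floor (horizontal distance between blue_bottle and bay_blue_floor below 0.02 m and angle between blue_bottle's own z axis and vertical below 0.1 rad and z of blue_bottle in the frame of bay_blue_floor below 0.012 m and contact force between the fingers and blue_bottle above 0.5 N), for 0.05 s.
At the end, for the whole second after the job is handed in: The knob is within 0.08 rad of its off stop; the blue-capped bottle stands released and at rest on the floor of the blue-labelled bay (underside within 5 mm of the floor), upright within 0.1 rad, its centre within 20 mm of the bay's (value of joint speed_knob below 0.08 rad and horizontal distance between blue_bottle and bay_blue_floor below 0.02 m and angle between blue_bottle's own z axis and vertical below 0.1 rad and z of blue_bottle in the frame of bay_blue_floor below 0.005 m and linear speed of blue_bottle below 0.02 m/s); the robot touches nothing.
It fails at once if the stop is forced: its collar is dragged more than 10 mm at the edge (distance of collar_edge from where it was at the start of the episode above 0.01 m).
It fails at once if the bottle is taken (moved more than 25 mm) while the knob is more than 0.15 rad from its stop (value of joint speed_knob above 0.15 rad and distance of blue_bottle from where it was at the start of the episode above 0.025 m).
It fails at once if the blue-capped bottle is tipped over (angle between blue_bottle's own z axis and vertical above 0.8 rad).
It fails at once if another bottle is tipped or taken out of its place (angle between any of white_bottle, red_bottle's own z axis and vertical above 0.3 rad or distance of any of white_bottle, red_bottle from where it was at the start of the episode above 0.03 m).
It also fails if it takes over 66 s, if anything falls off the work surface, if the arm or the gripper's body presses on something with over 40 N, if the wrist force passes 120 N, or if a joint passes its speed limit or range.

## Working session

There is one attempt and no reset: what is moved stays moved. The work goes in short steps, Python scripts to look and compute and a shell command to move; the robot and the scene stay as the last step left them, time stands still between calls to the robot, and variables do not carry over. Pictures are saved under pics/ and viewed, at most 10 in all, crops included, and the job is handed in when it is done.

```bash
mkdir -p pics; ls; python3 - <<'E'
from plant import robot, eyes
import cv2,numpy as np
s=robot.sense(); print({k:np.round(v,3).tolist() for k,v in s.items()})
for n in("side","top"):
    f=eyes.grab_frame(n); cv2.imwrite(f"pics/{n}0.png",f[:,:,::-1]); p=eyes.camera_params(n); print(n,{k:np.round(v,4).tolist() if not isinstance(v,str) else v for k,v in p.items()})
E
```

```text
pics
{'t': 0.0, 'qpos': [-1.206, 0.379, 1.735, -0.0, 1.028, -0.033], 'joint_vel': [0.001, -0.0, 0.001, 0.0, -0.001, 0.0], 'joint_efforts': [-0.001, -76.372, -43.437, 0.065, 0.042, -0.0], 'position': [0.271, -0.645, 0.213], 'eef_rot': [0.98, 0.198, -0.0, -0.001], 'wrist_force': [0.485, 0.744, -0.078], 'ft_torque': [-0.051, 0.028, -0.041], 'finger_force': 0.0, 'width': 0.998}
side {'mtx': [[512.4745, 0.0, 310.1933], [0.0, 512.4745, 246.5716], [0.0, 0.0, 1.0]], 'position': [0.573, -1.0283, 0.5951], 'attitude': [0.5164, 0.0097, -0.0052, 0.8563]}
top {'mtx': [[592.4483, 0.0, 323.5728], [0.0, 592.4483, 243.4452], [0.0, 0.0, 1.0]], 'position': [0.4465, -0.0883, 1.3849], 'attitude': [-0.0258, 0.0253, 0.7155, -0.6977]}
```

View pics/side0.png

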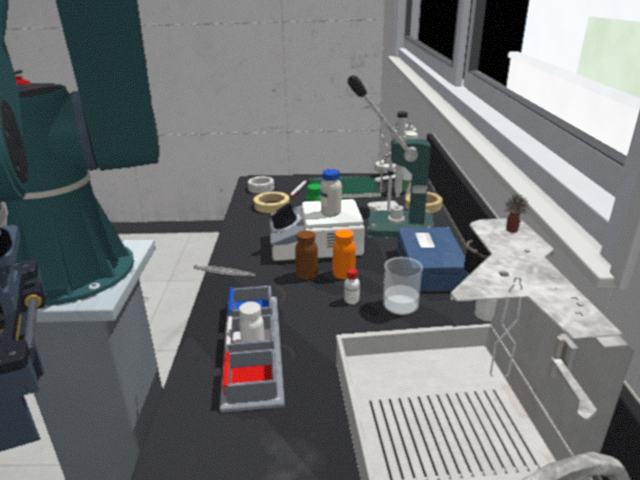

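View pics/top0.png

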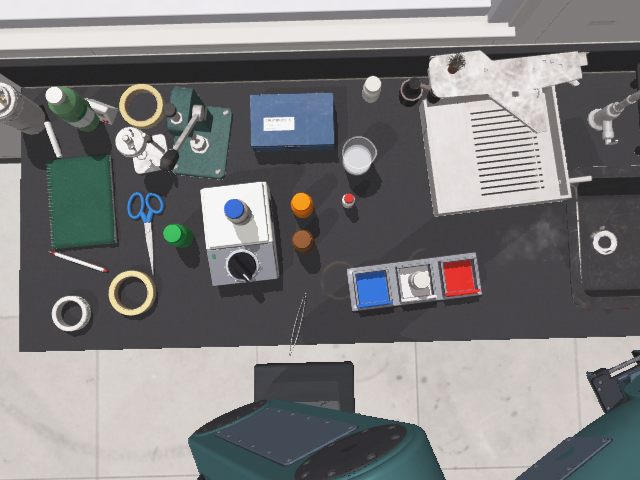

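The side view shows the blue-capped bottle on the plate at (331,190), the knob at (287,217), and the rack from (250,300) to (250,380). In the top view the candidates are:
- Blue cap at (235,210), on the white plate.
- Decoys: orange (302,204), brown (303,240) and green (176,235), none of which has a blue cap.
- Bays: blue (372,288), white (416,282), red (459,278).

The white bottle with the blue cap on the plate is the only one that fits. I'll confirm it in enlarged crops.

```bash
cat > h.py <<'E'
import numpy as np
from scipy.spatial.transform import Rotation as R
def ray(p,uv):
    d=np.linalg.inv(np.array(p["mtx"]))@[uv[0],uv[1],1]
    d=R.from_quat(p["attitude"]).apply(d*[1,-1,-1]); return np.array(p["position"]),d/np.linalg.norm(d)
def atz(p,uv,z):
    o,d=ray(p,uv); return o+d*(z-o[2])/d[2]
def tri(rs):
    A=0;b=0
    for o,d in rs:
        M=np.eye(3)-np.outer(d,d);A=A+M;b=b+M@o
    x=np.linalg.solve(A,b); return x,[float(np.linalg.norm(np.cross(x-o,d))) for o,d in rs]
def proj(p,X):
    c=R.from_quat(p["attitude"]).inv().apply(np.array(X)-p["position"])*[1,-1,-1]
    q=np.array(p["mtx"])@c; return q[:2]/q[2]
E
python3 - <<'E'
import cv2,numpy as np
t=cv2.imread("pics/top0.png");s=cv2.imread("pics/side0.png")
a=cv2.resize(t[175:315,190:490],None,fx=2.6667,fy=2.6667,interpolation=2)   #800x373
cv2.imwrite("pics/topc.png",a)
b=cv2.resize(s[160:290,255:375],(480,520),interpolation=2) #x4
c=cv2.resize(s[280:410,215:295],(320,520),interpolation=2) #x4
cv2.imwrite("pics/sidec.png",np.hstack([b,c]))
E
```

```text
(no output)
```

View pics/topc.png

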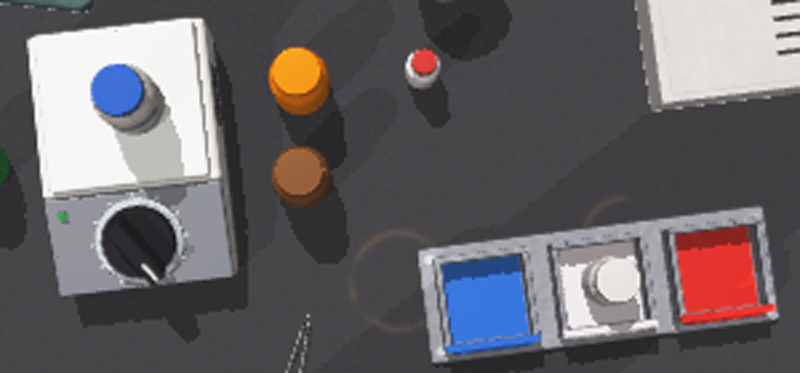

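View pics/sidec.png

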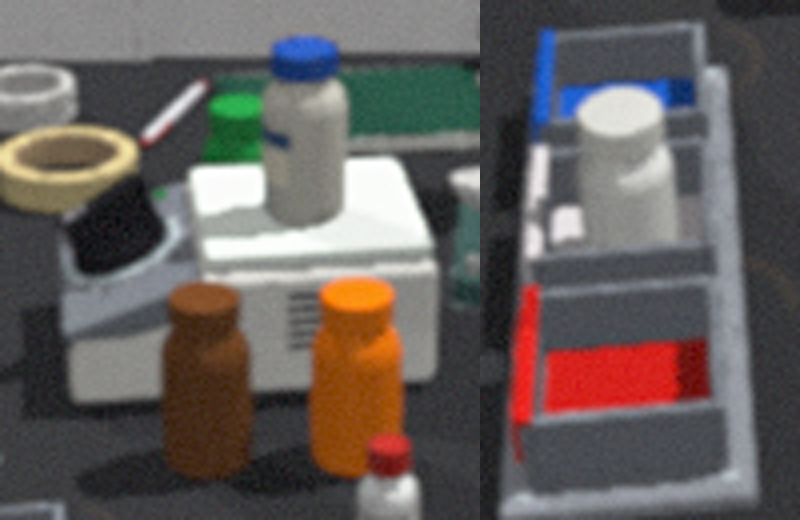

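The crops confirm the blue-capped white bottle on the plate, with its cap top at top-crop (117,90) and side-crop (306,45). The knob's white line is at top-crop (152,275), and the blue bay opening is around (488,300). Now I'll triangulate.

```bash
cat > m1.py <<'E'
from plant import eyes
from h import *
T=eyes.camera_params("top");S=eyes.camera_params("side")
tc=lambda u,v:(190+u/2.6667,175+v/2.6667)
sc=lambda u,v:(255+u/4,160+v/4)
rc=lambda u,v:(215+(u-480)/4,280+v/4)
def P(n,a,b): 
    x,e=tri([ray(T,a),ray(S,b)]); print(n,np.round(x,4),np.round(e,4)); return x
P("cap",tc(117,90),sc(306,45))
c=[P("pl",tc(*a),sc(*b)) for a,b in [((203,19),(436,250)),((28,38),(392,157)),((47,196),(190,168)),((217,180),(198,262))]]
print("centre",np.mean(c,0))
C=[atz(T,tc(*a),.092) for a in [(203,19),(28,38),(47,196),(217,180)]]
C=np.array(C);print(C.round(4),C.mean(0)); d=C[0]-C[3]+C[1]-C[2];print("yaw",np.degrees(np.arctan2(d[1],d[0])),[np.linalg.norm(C[i]-C[i-1]) for i in range(4)])
P("blue rim back right",tc(538,238),rc(700,115)); P("knob line",tc(152,275),sc(68,215))
for n,a in dict(b=[(436,251),(532,241),(546,349),(447,358)],r=[(666,231),(760,221),(775,318),(680,331)]).items():
    B=np.array([atz(T,tc(*x),.044) for x in a]);print(n,B.mean(0),[np.linalg.norm(B[i]-B[i-1]).round(3) for i in range(4)],np.degrees(np.arctan2(*(B[0]-B[3]+B[1]-B[2])[[1,0]])))
print("disc",atz(T,tc(138,242),.09))
E
python3 m1.py
```

```text
cap [0.6095 0.0905 0.1987] [0.0024 0.0024]
pl [0.6812 0.0344 0.0939] [0.0027 0.0027]
pl [0.668  0.1795 0.0915] [0.0013 0.0013]
pl [0.5383 0.1652 0.0926] [0.0029 0.0029]
pl [0.5464 0.0254 0.0937] [0.0014 0.0014]
centre [0.60847785 0.10114586 0.09292575]
[[0.6788 0.0346 0.092 ]
 [0.6666 0.1794 0.092 ]
 [0.5354 0.1651 0.092 ]
 [0.5451 0.0255 0.092 ]] [0.60648361 0.10114657 0.092     ]
yaw 5.033593164321963 [np.float64(0.1340588610438311), np.float64(0.14536298813362494), np.float64(0.13197847002426344), np.float64(0.13999202450477244)]
blue rim back right [ 0.4889 -0.2413  0.0516] [0.0033 0.0033]
knob line [0.4695 0.079  0.1007] [0.0011 0.0011]
b [ 0.44140321 -0.19959651  0.044     ] [np.float64(0.091), np.float64(0.082), np.float64(0.092), np.float64(0.084)] 4.864634649911897
r [ 0.45718454 -0.3949811   0.044     ] [np.float64(0.085), np.float64(0.08), np.float64(0.083), np.float64(0.081)] 6.01363965809153
disc [0.49589825 0.0913572  0.09      ]
```

```bash
python3 -m inch '[[[0,0,0,0.02,0.036,0.03,0],[0,0,0,0.02,0.036,0.03,0],[0,0,0,0.02,0.036,0.03,0],[0,0,0,0.02,0.036,0.03,0],[0,0,0,0.024,0.05,0,0],[0,0,0,0.024,0.05,0,0],[0,0,0,0.024,0.05,0,0],[0,0,0,0.024,0.05,0,0],[0,0,0,0.024,0.05,0,0],[0,0,0,0,0.055,0,0],[0,0,0,0,0.055,0,0],[0,0,0,0,0.055,0,0]]]'
python3 -m inch '[[[0.006,-0.07,0,-0.005,0.055,-0.01,0],[0.006,-0.07,0,-0.005,0.055,-0.01,0],[0.006,-0.07,0,-0.01,0.055,-0.01,0],[0.006,-0.07,0,-0.01,0,-0.01,0],[0.006,-0.068,0,0,0,0,0],[0,0,0,0,0,0,0]]]'
python3 -c "
from plant import eyes,robot
import numpy as np,cv2
from scipy.spatial.transform import Rotation as R
s=robot.sense();p=eyes.camera_params('wrist')
r=R.from_quat(s['eef_rot']);print(s['qpos'],r.as_matrix().round(3));print(s['wrist_force'],s['ft_torque'])
print('cam in tool',r.inv().apply(np.array(p['position'])-s['position']),(r.inv()*R.from_quat(p['attitude'])).as_matrix().round(3))
np.save('w1.npy',dict(p),allow_pickle=True);print(p)
cv2.imwrite('pics/w1.png',eyes.grab_frame('wrist')[:,:,::-1])
"
```

```text
t: 1.6
position: [0.4707, -0.0847, 0.3338]
eef_rot: [0.98, 0.197, -0.0, -0.0]
wrist_force: [1.1, -0.3, -0.1]
width: 0.996
finger_force: 0.0
t: 2.35
position: [0.4403, 0.0787, 0.2935]
eef_rot: [0.965, 0.195, 0.172, 0.02]
wrist_force: [-0.1, 0.6, -0.3]
width: 1.001
finger_force: 0.0
[ 0.13475846 -0.32062102  2.33143351 -0.02345317  0.78264527  1.32097959] [[ 0.865  0.369  0.34 ]
 [ 0.383 -0.923  0.029]
 [ 0.325  0.105 -0.94 ]]
[-0.08887665  0.581046   -0.33898201] [-0.08167543  0.19319061 -0.05466606]
cam in tool [ 0.0718124  -0.00068264 -0.17165863] [[ 0.001  0.968  0.251]
 [ 1.    -0.001  0.001]
 [ 0.001  0.251 -0.968]]
{'mtx': array([[341.49726061,   0.        , 322.96379418],
       [  0.        , 341.49726061, 244.59428402],
       [  0.        ,   0.        ,   1.        ]]), 'position': array([0.4436946 , 0.10179243, 0.47815732]), 'attitude': array([ 0.00370336, -0.06548582, -0.55701529,  0.82790812])}
```

View pics/w1.png

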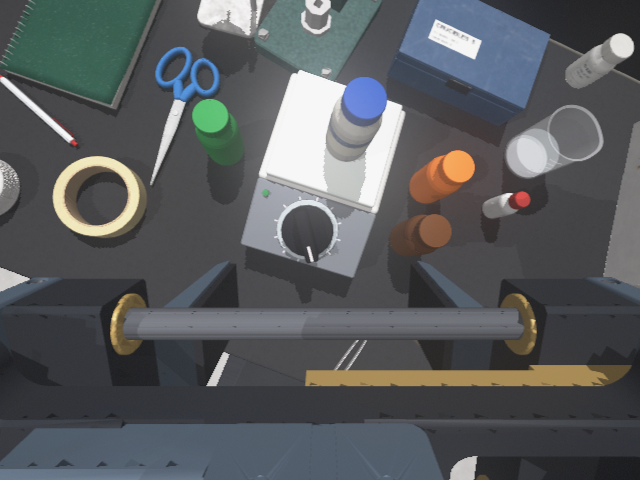

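The wrist view shows the knob at about (307,230), its white line at (311,255), and the blue cap at (363,98). I'll enlarge it to get the knob's axis and bar.

```bash
python3 -c "
import cv2,numpy as np
a=cv2.imread('pics/w1.png')[170:290,240:380];t=cv2.imread('pics/top0.png')[235:295,205:285]
a=cv2.resize(a,(700,600),interpolation=cv2.INTER_CUBIC) #x5
cv2.imwrite('pics/w1c.png',a)"
```

```text
(no output)
```

View pics/w1c.png

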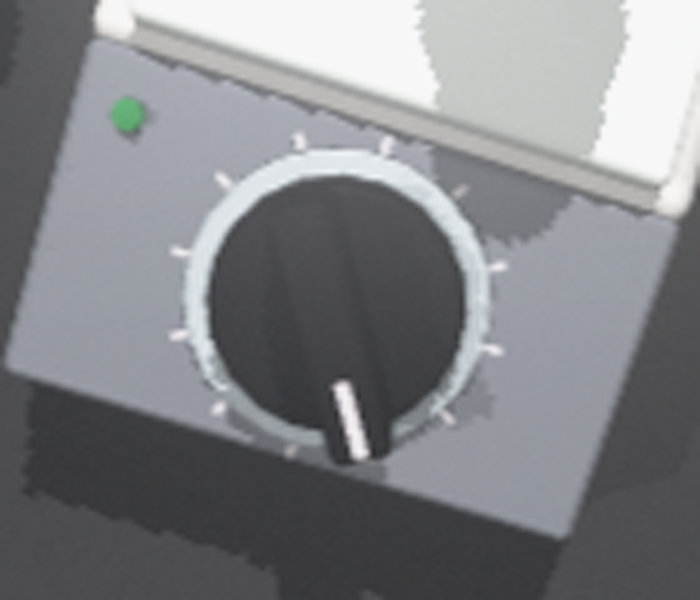

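```bash
cat > m2.py <<'E'
from plant import eyes
from h import *
T=eyes.camera_params("top");S=eyes.camera_params("side");W=np.load("w1.npy",allow_pickle=True).item()
tc=lambda u,v:(190+u/2.6667,175+v/2.6667)
sc=lambda u,v:(255+u/4,160+v/4)
wc=lambda u,v:(240+u/5,170+v/5)
def P(n,*r): x,e=tri(r); print(n,np.round(x,4),np.round(e,4)); return x
c=P("collar",ray(T,tc(139,241)),ray(W,wc(338,298)))
c2=P("collar+side",ray(T,tc(139,241)),ray(W,wc(338,298)),ray(S,sc(115,246)))
P("line tip",ray(T,tc(153,279)),ray(W,wc(358,460)),ray(S,sc(66,214)))
cap=P("cap",ray(T,tc(117,90)),ray(W,(364,97)),ray(S,sc(306,45)))
C=[]
for a,b,w in [((203,19),(436,250),(404,117)),((28,38),(392,157),(299,72)),((47,196),(190,168),wc(110,20)),((217,180),(198,262),wc(675,200))]:
    C.append(P("pl",ray(T,tc(*a)),ray(S,sc(*b)),ray(W,w)))
C=np.array(C);print(C.mean(0));d=C[0]-C[3]+C[1]-C[2];y=np.arctan2(d[1],d[0]);print("yaw",np.degrees(y))
ax=R.from_euler('z',np.radians(5)).apply([-.342,0,.94])
for h in (.028,.037,.04):
    o=c2+ax*h; f=lambda uv:(lambda r:r[0]+r[1]*((o-r[0])@ax)/(r[1]@ax))(ray(W,uv))
    A,B=f(wc(304,195)),f(wc(359,463));L=B-A
    print(h,"axis pt",o.round(4),"bar mid",((A+B)/2).round(4),"len",np.linalg.norm(L).round(4))
    s=R.from_quat([0.965,0.195,0.172,0.02]).as_matrix()
    print("  bar in tool",(s.T@L/np.linalg.norm(L)).round(3),"bar world",(L/np.linalg.norm(L)).round(3))
E
python3 m2.py
```

```text
collar [0.5    0.0968 0.054 ] [0.0023 0.0023]
collar+side [0.4977 0.0956 0.0721] [0.0026 0.0032 0.0014]
line tip [0.4661 0.0798 0.1005] [0.0018 0.0025 0.0033]
cap [0.6096 0.0944 0.1966] [0.0042 0.0033 0.0026]
pl [0.6791 0.0388 0.0875] [0.0038 0.0069 0.0075]
pl [0.6677 0.1791 0.0913] [0.001  0.0017 0.0011]
pl [0.5376 0.1682 0.0909] [0.0034 0.0036 0.0028]
pl [0.5473 0.0301 0.0907] [0.0049 0.001  0.0043]
[0.60788859 0.10401508 0.09009642]
yaw 4.281256360020518
0.028 axis pt [0.4882 0.0948 0.0984] bar mid [0.4883 0.0969 0.0985] len 0.0626
  bar in tool [-0.983  0.185  0.001] bar world [-0.781 -0.548 -0.3  ]
0.037 axis pt [0.4851 0.0945 0.1069] bar mid [0.4872 0.097  0.1077] len 0.061
  bar in tool [-0.983  0.185  0.001] bar world [-0.781 -0.548 -0.3  ]
0.04 axis pt [0.4841 0.0944 0.1097] bar mid [0.4869 0.097  0.1108] len 0.0605
  bar in tool [-0.983  0.185  0.001] bar world [-0.781 -0.548 -0.3  ]
```

Measured values:
- Bar top centre is about (0.486, 0.096, 0.109).
- Stirrer yaw is about 5°.
- Plate is at z 0.091 (should be 0.092), and the cap top is at 0.197 (should be 0.196).
- Bar length is 60 mm, as given.

Next I move in above the knob along its axis, aligned with the bar.

```bash
python3 -m inch '[[[-0.016,-0.0014,0.044,0.009,0.004,-0.039,0.5],[-0.016,-0.0014,0.044,0.009,0.004,-0.039,0.5],[-0.016,-0.0014,0.044,0.009,0.004,-0.039,0.5],[-0.016,-0.0014,0.044,0.009,0.004,-0.039,0.5],[0,0,0,0,0,0,0.5],[0,0,0,0,0,0,0.5]]]'
cat > st.py <<'E'
from plant import robot
from h import *
s=robot.sense();M=R.from_quat(s['eef_rot']).as_matrix();ax=R.from_euler('z',np.radians(5)).apply([-.342,0,.94])
top=np.array([.486,.0957,.109])
d=s['position']-top; print("t",s['t'],"pos",np.round(s['position'],4),"along",(d@ax).round(4),"lateral in tool",(M.T@(d-ax*(d@ax))).round(4),"z.ax",(M[:,2]@ax).round(4),"q6",round(float(s['qpos'][5]),3))
print("y dir",M[:,1].round(3),"x",M[:,0].round(3),"F tool",(M.T@s['wrist_force']).round(2),"T axis",(np.array(s['ft_torque'])@ax).round(3),"T tool",(M.T@s['ft_torque']).round(3),"w",round(float(s['width']),3),"ff",round(float(s['finger_force']),2))
E
python3 st.py
```

```text
t: 3.15
position: [0.4778, 0.0945, 0.1391]
eef_rot: [0.943, 0.283, 0.17, 0.036]
wrist_force: [0.1, -1.1, -0.4]
width: 0.499
finger_force: 0.0
t 3.15 pos [0.4778 0.0945 0.1391] along 0.0311 lateral in tool [0.002  0.0016 0.    ] z.ax -1.0003 q6 1.209
y dir [ 0.522 -0.837  0.164] x [0.782 0.547 0.301] F tool [-0.67  0.87  0.41] T axis -0.0 T tool [ 0.125 -0.145  0.   ] w 0.499 ff 0.0
```

```bash
python3 -m inch '[[[0,0,0,0.004,0.0004,-0.0125,0.5],[0,0,0,0.004,0.0004,-0.0125,0.5],[0,0,0,0.004,0.0004,-0.0125,0.5],[0,0,0,0.004,0.0004,-0.0115,0.5],[0,0,0,0,0,0,0.5]]]'; python3 st.py;  python3 -m inch '[[[0,0,0,0,0,0,0.85],[0,0,0,0,0,0,0.85],[0,0,0,0,0,0,1],[0,0,0,0,0,0,1],[0,0,0,0,0,0,1]]]'; python3 st.py
```

```text
t: 3.78
position: [0.4948, 0.0971, 0.0983]
eef_rot: [0.944, 0.284, 0.163, 0.035]
wrist_force: [0.1, -0.2, -0.7]
width: 0.501
finger_force: 0.0
t 3.775 pos [0.4948 0.0971 0.0983] along -0.0131 lateral in tool [ 0.0044  0.0017 -0.0001] z.ax -1.0002 q6 1.23
y dir [ 0.525 -0.836  0.159] x [0.785 0.548 0.287] F tool [-0.25  0.14  0.71] T axis 0.025 T tool [ 0.041 -0.189 -0.025] w 0.501 ff 0.0
t: 4.4
position: [0.4935, 0.0982, 0.0987]
eef_rot: [0.944, 0.284, 0.163, 0.035]
wrist_force: [-13.1, 26.0, 9.4]
width: 0.159
finger_force: 30.0
t 4.4 pos [0.4935 0.0982 0.0987] along -0.0123 lateral in tool [ 0.0042  0.0002 -0.0001] z.ax -1.0002 q6 1.231
y dir [ 0.525 -0.836  0.158] x [0.786 0.548 0.288] F tool [  6.65 -27.13 -12.47] T axis -0.288 T tool [5.051 1.232 0.214] w 0.159 ff 30.05
```

```bash
python3 -m inch '[[[0,0,0,-0.0008,0.0013,-0.0002,1],[0,0,0,0,0,0,1]]]'; python3 st.py; python3 -c "
from plant import robot
print(robot.sense()['qpos'].round(3))"
```

```text
t: 4.65
position: [0.4932, 0.0989, 0.0987]
eef_rot: [0.944, 0.284, 0.163, 0.035]
wrist_force: [-6.2, 12.1, 5.0]
width: 0.162
finger_force: 29.9
t 4.65 pos [0.4932 0.0989 0.0987] along -0.0123 lateral in tool [ 0.0043 -0.0006 -0.0001] z.ax -1.0002 q6 1.237
y dir [ 0.525 -0.836  0.159] x [0.785 0.548 0.288] F tool [  3.19 -12.56  -6.41] T axis -0.102 T tool [2.23  0.452 0.071] w 0.162 ff 29.95
[ 0.167  0.16   2.343 -0.094  0.306  1.237]
```

```bash
python3 -m inch '[[[0,0,0,0,0,0,0.6],[0,0,0,0,0,0,0.6],[-0.0045,0.05,0,-0.0034,-0.0016,-0.0012,0.6],[0,0,0,0,0,0,0.6]]]'; python3 st.py; python3 -c "
from plant import robot
print(robot.sense()['qpos'].round(3))"
```

```text
t: 5.15
position: [0.4907, 0.0966, 0.0975]
eef_rot: [0.948, 0.285, 0.139, 0.03]
wrist_force: [-0.3, -0.5, -0.1]
width: 0.403
finger_force: 0.0
t 5.15 pos [0.4907 0.0966 0.0975] along -0.0124 lateral in tool [ 0.0007 -0.0002 -0.    ] z.ax -0.9983 q6 1.205
y dir [ 0.532 -0.836  0.137] x [0.799 0.549 0.246] F tool [-0.55  0.21 -0.  ] T axis 0.009 T tool [ 0.067 -0.13  -0.009] w 0.403 ff 0.0
[ 0.16   0.168  2.324 -0.066  0.366  1.205]
```

```bash
python3 -m inch '[[[0,0,0,0.001,0,-0.003,0.6],[0,0,0,0,0,0,1],[0,0,0,0,0,0,1],[0,0,0,0,0,0,1],[0,0,0,0,0,0,1]]]'; python3 st.py;  python3 -m inch '[[[-0.024,-0.0018,0.081,0,0,0,1],[-0.024,-0.0018,0.081,0,0,0,1],[-0.024,-0.0018,0.081,0,0,0,1],[0,0,0,0,0,0,1]]]'; python3 st.py; python3 -c "
from plant import robot
print(robot.sense()['qpos'].round(3))"
```

```text
t: 5.78
position: [0.4907, 0.097, 0.0942]
eef_rot: [0.948, 0.285, 0.139, 0.03]
wrist_force: [-3.0, 6.2, 1.4]
width: 0.163
finger_force: 30.0
t 5.775 pos [0.4907 0.097  0.0942] along -0.0156 lateral in tool [-0.    -0.001  0.   ] z.ax -0.9982 q6 1.206
y dir [ 0.532 -0.835  0.136] x [0.799 0.549 0.246] F tool [ 1.35 -6.54 -2.05] T axis -0.195 T tool [1.218 0.085 0.122] w 0.163 ff 30.03
t: 6.28
position: [0.4906, 0.0971, 0.0941]
eef_rot: [0.904, 0.403, 0.133, 0.048]
wrist_force: [-4.6, 7.7, 3.2]
width: 0.16
finger_force: 30.1
t 6.275 pos [0.4906 0.0971 0.0941] along -0.0156 lateral in tool [ 0.0001 -0.0012  0.    ] z.ax -0.9982 q6 0.955
y dir [ 0.717 -0.67   0.194] x [0.639 0.742 0.202] F tool [ 3.41 -7.8  -4.22] T axis -0.074 T tool [ 1.313  0.429 -0.009] w 0.16 ff 30.12
[ 0.162  0.175  2.324 -0.069  0.36   0.955]
```

```bash
python3 -m inch '[[[-0.042,-0.0032,0.144,0,0,0,1],[-0.042,-0.0032,0.144,0,0,0,1],[-0.042,-0.0032,0.144,0,0,0,1],[0,0,0,0,0,0,1]]]'; python3 st.py;  python3 -m inch '[[[-0.042,-0.0032,0.144,0,0,0,1],[-0.042,-0.0032,0.144,0,0,0,1],[-0.042,-0.0032,0.144,0,0,0,1],[0,0,0,0,0,0,1]]]'; python3 st.py
```

```text
t: 6.78
position: [0.4902, 0.0972, 0.0939]
eef_rot: [0.791, 0.595, 0.119, 0.076]
wrist_force: [-6.7, 11.0, 2.1]
width: 0.16
finger_force: 30.3
t 6.775 pos [0.4902 0.0972 0.0939] along -0.0157 lateral in tool [ 0.0006 -0.0015  0.0001] z.ax -0.9982 q6 0.503
y dir [ 0.924 -0.279  0.262] x [0.263 0.96  0.098] F tool [ 9.04 -8.76 -3.65] T axis -0.099 T tool [ 1.352  1.369 -0.018] w 0.16 ff 30.26
t: 7.28
position: [0.4895, 0.0971, 0.0936]
eef_rot: [0.638, 0.757, 0.099, 0.1]
wrist_force: [-10.2, 11.6, 2.7]
width: 0.167
finger_force: 30.1
t 7.275 pos [0.4895 0.0971 0.0936] along -0.0157 lateral in tool [ 0.0012 -0.0018  0.0001] z.ax -0.9981 q6 0.051
y dir [0.946 0.166 0.278] x [-0.165  0.986 -0.026] F tool [13.08 -6.99 -5.19] T axis -0.116 T tool [ 0.994  2.05  -0.018] w 0.167 ff 30.14
```

```bash
python3 -m inch '[[[-0.042,-0.0032,0.144,-0.0005,0.0006,0,1],[-0.042,-0.0032,0.144,0,0,0,1],[-0.042,-0.0032,0.144,0,0,0,1],[0,0,0,0,0,0,1]]]'; python3 st.py;  python3 -m inch '[[[-0.028,-0.0021,0.096,0,0,0,1],[-0.028,-0.0021,0.096,0,0,0,1],[0,0,0,0,0,0,1]]]'; python3 st.py
```

```text
t: 7.78
position: [0.489, 0.0973, 0.0935]
eef_rot: [0.453, 0.88, 0.074, 0.12]
wrist_force: [-6.7, 3.8, 0.4]
width: 0.159
finger_force: 30.0
t 7.775 pos [0.489  0.0973 0.0935] along -0.0157 lateral in tool [ 0.0023 -0.0014  0.0001] z.ax -0.9981 q6 -0.397
y dir [0.78  0.579 0.239] x [-0.561  0.815 -0.144] F tool [ 6.78 -2.96 -2.22] T axis -0.05 T tool [0.552 0.913 0.013] w 0.159 ff 30.0
t: 8.15
position: [0.4889, 0.0971, 0.0934]
eef_rot: [0.363, 0.921, 0.061, 0.126]
wrist_force: [-8.2, 1.9, 0.1]
width: 0.163
finger_force: 30.0
t 8.15 pos [0.4889 0.0971 0.0934] along -0.0157 lateral in tool [ 0.0026 -0.0011  0.0002] z.ax -0.998 q6 -0.597
y dir [0.654 0.729 0.205] x [-0.704  0.685 -0.188] F tool [ 7.06 -3.99 -2.31] T axis -0.0 T tool [ 0.545  0.873 -0.022] w 0.163 ff 29.97
```

```bash
python3 -m inch '[[[-0.0168,-0.0013,0.0576,0,0,0,1],[0,0,0,0,0,0,1]]]' >/dev/null; python3 st.py|grep -o 'T axis.*w\|q6.*';  python3 -m inch '[[[-0.0168,-0.0013,0.0576,0,0,0,1],[0,0,0,0,0,0,1]]]'>/dev/null; python3 st.py|grep -o 'T axis.*w\|q6.*';python3 -m inch '[[[-0.0168,-0.0013,0.0576,0,0,0,1],[0,0,0,0,0,0,1]]]'>/dev/null; python3 st.py
```

```text
q6 -0.657
T axis -0.021 T tool [0.563 0.923 0.001] w
q6 -0.717
T axis -0.07 T tool [0.513 0.968 0.05 ] w
t 8.9 pos [0.4888 0.0971 0.0934] along -0.0157 lateral in tool [ 0.0028 -0.0007  0.0002] z.ax -0.998 q6 -0.777
y dir [0.517 0.839 0.168] x [-0.81   0.544 -0.222] F tool [ 6.18 -4.03 -2.84] T axis 0.023 T tool [ 0.574  0.947 -0.035] w 0.162 ff 29.97
```

```bash
python3 -m inch '[[[-0.0168,-0.0013,0.0576,0,0,0,1],[0,0,0,0,0,0,1]]]' >/dev/null; python3 st.py|grep -o 'T axis.*w\|q6.*';  python3 -m inch '[[[-0.0168,-0.0013,0.0576,0,0,0,1],[0,0,0,0,0,0,1]]]'>/dev/null; python3 st.py|grep -o 'T axis.*w\|q6.*';python3 -m inch '[[[-0.0168,-0.0013,0.0576,0,0,0,1],[0,0,0,0,0,0,1]]]'>/dev/null; python3 st.py
```

```text
q6 -0.837
T axis 0.091 T tool [ 0.544  1.    -0.102] w
q6 -0.897
T axis 0.022 T tool [ 0.604  0.957 -0.023] w
t 9.65 pos [0.4887 0.097  0.0933] along -0.0157 lateral in tool [ 0.0029 -0.0003  0.0002] z.ax -0.998 q6 -0.958
y dir [0.364 0.923 0.125] x [-0.889  0.385 -0.248] F tool [ 6.29 -3.39 -3.26] T axis 0.03 T tool [ 0.576  0.931 -0.028] w 0.163 ff 29.96
```

```bash
python3 -m inch '[[[-0.0168,-0.0013,0.0576,0,0,0,1],[0,0,0,0,0,0,1]]]' >/dev/null; python3 st.py|grep -o 'T axis.*w\|q6.*';  python3 -m inch '[[[-0.0168,-0.0013,0.0576,0,0,0,1],[0,0,0,0,0,0,1]]]'>/dev/null; python3 st.py
```

```text
q6 -1.017
T axis -0.714 T tool [1.118 0.862 0.757] w
t 10.15 pos [0.4886 0.0968 0.0933] along -0.0157 lateral in tool [ 0.0029 -0.0002  0.0002] z.ax -0.998 q6 -1.077
y dir [0.257 0.962 0.095] x [-0.926  0.273 -0.261] F tool [ 5.73 -6.32 -2.44] T axis -0.77 T tool [1.27  0.729 0.831] w 0.165 ff 30.12
```

The torque jumped from about 0.03 to about 0.75 N m, so the knob is at its stop. I'll take the load off with a small back-turn, check it, then release.

```bash
python3 -m inch '[[[0.0126,0.001,-0.043,0,0,0,1],[0,0,0,0,0,0,1]]]'; python3 st.py
```

```text
t: 10.4
position: [0.4887, 0.0969, 0.0933]
eef_rot: [0.157, 0.978, 0.033, 0.136]
wrist_force: [-7.7, -2.1, 1.2]
width: 0.164
finger_force: 29.9
t 10.4 pos [0.4887 0.0969 0.0933] along -0.0157 lateral in tool [ 0.0029 -0.0002  0.0002] z.ax -0.998 q6 -1.031
y dir [0.298 0.949 0.107] x [-0.914  0.316 -0.256] F tool [ 6.02 -4.16 -3.29] T axis -0.049 T tool [0.823 0.91  0.073] w 0.164 ff 29.95
```

```bash
python3 -m inch '[[[0,0,0,0,0,0,0.6],[0,0,0,0,0,0,0.5],[0,0,0,-0.01,0,0.035,0.5],[0,0,0,-0.011,0,0.04,0.5],[0,0,0,-0.011,0,0.04,0.3],[0,0,0,-0.011,0,0.04,0],[0,0.145,0,0,0,0.04,0],[0,0.137,0,0,0,0.02,0],[0,0,-0.15,0,0,0,0],[0,0,-0.15,0,0,0,0],[0,0,-0.15,0,0,0,0],[0,0,0,0,0,0,0]]]'; python3 -m inch '[[[0,0,-0.15,0,0,0,0],[0,0,-0.15,0,0,0,0],[0,0,-0.15,0,0,0,0],[0,0,-0.15,0,0,0,0],[0,0,0,0,0,0,0]]]'; python3 st.py
python3 -c "
from plant import eyes,robot
import numpy as np,cv2
from scipy.spatial.transform import Rotation as R
s=robot.sense();p=eyes.camera_params('wrist');print(R.from_quat(s['eef_rot']).as_matrix().round(3))
np.save('w2.npy',dict(p),allow_pickle=True)
f=eyes.grab_frame('wrist')[:,:,::-1];cv2.imwrite('pics/w2.png',f)
"
```

```text
t: 11.9
position: [0.4477, 0.0974, 0.3094]
eef_rot: [0.375, 0.927, 0.011, 0.002]
wrist_force: [0.1, -0.9, 0.5]
width: 0.999
finger_force: 0.0
t: 12.52
position: [0.4477, 0.0973, 0.3093]
eef_rot: [0.631, 0.775, 0.01, 0.005]
wrist_force: [-0.7, -1.1, 0.1]
width: 1.001
finger_force: 0.0
t 12.525 pos [0.4477 0.0973 0.3093] along 0.2013 lateral in tool [ 0.0014  0.0314 -0.0104] z.ax -0.947 q6 -0.047
y dir [0.979 0.203 0.022] x [-0.203  0.979  0.005] F tool [-0.92 -0.87 -0.09] T axis 0.051 T tool [-0.048 -0.063 -0.035] w 1.001 ff 0.0
[[-0.203  0.979  0.02 ]
 [ 0.979  0.203  0.009]
 [ 0.005  0.022 -1.   ]]
```

View pics/w2.png

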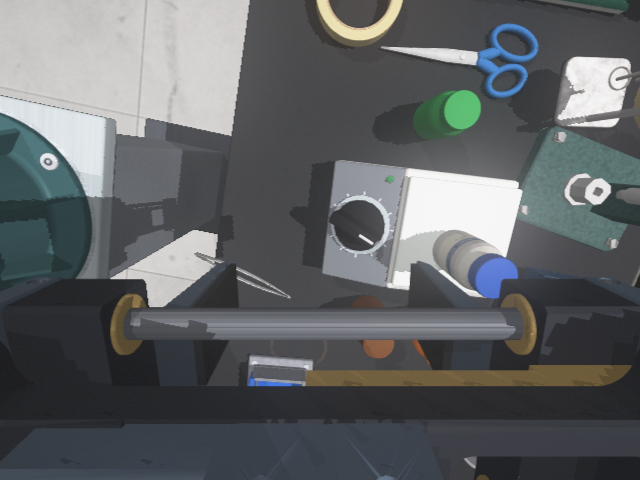

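The knob is released with its line at (365,239), and the bottle is untouched on the plate with its cap top at (495,277).

```bash
python3 - <<'E'
from plant import eyes
from h import *
T=eyes.camera_params("top");S=eyes.camera_params("side");W=np.load("w1.npy",allow_pickle=True).item();V=np.load("w2.npy",allow_pickle=True).item()
tc=lambda u,v:(190+u/2.6667,175+v/2.6667);sc=lambda u,v:(255+u/4,160+v/4)
rs=[ray(T,tc(117,90)),ray(S,sc(306,45)),ray(W,(364,97)),ray(V,(495,277))]
print(tri(rs));print([atz(p,uv,.196).round(4) for p,uv in[(T,tc(117,90)),(W,(364,97)),(V,(495,277)),(S,sc(306,45))]])
# bottle base left-centre of bottom edge, side
E
```

```text
(array([0.60964009, 0.09552671, 0.19547088]), [0.005000225800342517, 0.0029159371885020867, 0.0021776609698785313, 0.002068959867451154])
[array([0.6074, 0.0908, 0.196 ]), array([0.6096, 0.0977, 0.196 ]), array([0.6082, 0.0977, 0.196 ]), array([0.6121, 0.0992, 0.196 ])]
```

```bash
python3 -m inch '[[[-0.003,0.007,-0.04,0.054,-0.0004,0,0],[-0.003,0.007,-0.04,0.054,-0.0004,0,0],[-0.003,0.006,-0.04,0.053,-0.0005,0,0],[0,0,0,0,0,-0.04,0],[0,0,0,0,0,-0.03,0],[0,0,0,0,0,0,0]]]'; python3 st.py
python3 -c "
from plant import eyes
import numpy as np,cv2
p=eyes.camera_params('wrist')
np.save('w3.npy',dict(p),allow_pickle=True)
f=eyes.grab_frame('wrist')[:,:,::-1];cv2.imwrite('pics/w3.png',f)
from h import *
print(proj(p,[.609,.096,.196]),proj(p,[.609,.096,.092]))
hsv=cv2.cvtColor(np.ascontiguousarray(f),cv2.COLOR_BGR2HSV);m=cv2.inRange(hsv,(108,150,80),(125,255,255))
n,l,st,c=cv2.connectedComponentsWithStats(m)
for i in range(1,n):
    if st[i,4]>150: print(st[i],c[i],atz(p,c[i],.196).round(4))
"
```

```text
t: 13.32
position: [0.6074, 0.0958, 0.2371]
eef_rot: [0.677, 0.736, -0.002, -0.001]
wrist_force: [0.2, -0.4, 0.0]
width: 1.0
finger_force: 0.0
t 13.325 pos [0.6074 0.0958 0.2371] along 0.0791 lateral in tool [-0.0101  0.1479 -0.0543] z.ax -0.9388 q6 0.036
y dir [ 0.996  0.084 -0.003] x [-0.084  0.996 -0.001] F tool [-0.38  0.2  -0.05] T axis -0.023 T tool [-0.123  0.023  0.017] w 1.0 ff 0.0
[324.3523621  268.61853101] [324.40143596 233.71947801]
```

View pics/w3.png

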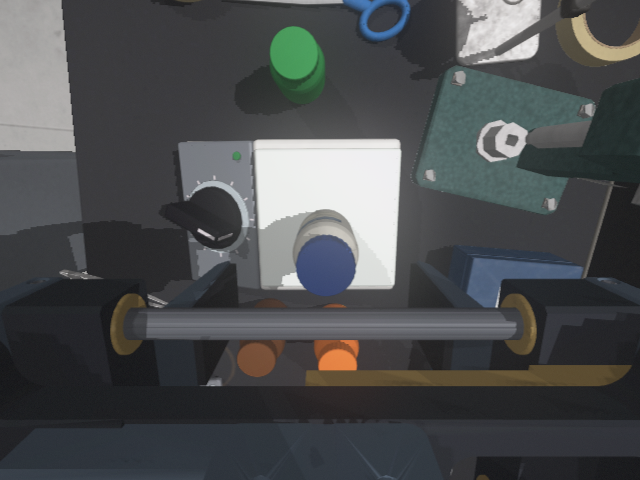

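The bottle is centred between the fingers, cap at (326,265) against a predicted (324,269), so within about 2 mm. I'll descend, grip and lift.

```bash
python3 -m inch '[[[0,0,0,0.0025,0.0015,-0.03,0],[0,0,0,0,0,-0.035,0],[0,0,0,0,0,-0.035,0],[0,0,0,0,0,0,0],[0,0,0,0,0,0,1],[0,0,0,0,0,0,1],[0,0,0,0,0,0,1],[0,0,0,0,0,0,1],[0,0,0,0,0,0,1]]]'; python3 st.py
```

```text
t: 14.5
position: [0.6111, 0.0976, 0.1395]
eef_rot: [0.678, 0.735, -0.0, 0.001]
wrist_force: [-1.9, 0.5, 5.6]
width: 0.546
finger_force: 30.0
t 14.5 pos [0.6111 0.0976 0.1395] along -0.014 lateral in tool [-0.0082  0.1201 -0.0436] z.ax -0.9402 q6 0.042
y dir [0.997 0.08  0.001] x [-0.08   0.997 -0.001] F tool [ 0.61 -1.86 -5.65] T axis 0.041 T tool [ 0.323 -0.021 -0.037] w 0.546 ff 29.99
```

```bash
python3 -m inch '[[[0,0,0,0,0,0.03,1],[0,0,0,0,0,0.04,1],[0,0,0,0,0,0.04,1],[0,0,0,0,0,0,1]]]'; python3 - <<'E'
from plant import eyes
from h import *
T=eyes.camera_params("top");S=eyes.camera_params("side")
tc=lambda u,v:(190+u/2.6667,175+v/2.6667);rc=lambda u,v:(215+(u-480)/4,280+v/4)
def q(n,p,pts,z):
    B=np.array([atz(p,x,z) for x in pts]);print(n,B.mean(0).round(4),[np.linalg.norm(B[i]-B[i-1]).round(3) for i in range(4)])
# outer rim, order back-left.. 
q("top blue floor",T,[tc(*a) for a in[(442,264),(524,256),(534,340),(448,348)]],.0155)
q("top red floor",T,[tc(*a) for a in[(676,236),(752,228),(763,308),(686,318)]],.0155)
q("side blue rim",S,[rc(*a) for a in[(548,35),(703,25),(712,112),(546,128)]],.044)
q("side red rim",S,[rc(*a) for a in[(540,285),(712,275),(725,405),(525,418)]],.044)
q("base top",T,[tc(*a) for a in[(420,252),(762,208),(778,318),(434,362)]],.01)
q("base side",S,[rc(*a) for a in[(540,75),(725,68),(757,500),(503,512)]],.01)
E
python3 - <<'E'
import cv2,numpy as np
t=cv2.imread("pics/top0.png")[250:320,340:490];s=cv2.imread("pics/side0.png")[282:345,218:290]
a=cv2.resize(t,(600,280),interpolation=2);b=cv2.resize(s,(360,315),interpolation=2);c=np.zeros((595,600,3),np.uint8);c[:280]=a;c[280:,:360]=b
cv2.imwrite("pics/rack.png",c)
E
```

```text
t: 15.0
position: [0.6126, 0.0977, 0.2522]
eef_rot: [0.678, 0.735, 0.002, 0.002]
wrist_force: [0.9, -0.2, -3.1]
width: 0.543
finger_force: 30.0
top blue floor [ 0.4394 -0.1991  0.0155] [np.float64(0.073), np.float64(0.071), np.float64(0.073), np.float64(0.075)]
top red floor [ 0.4598 -0.4007  0.0155] [np.float64(0.071), np.float64(0.066), np.float64(0.07), np.float64(0.067)]
side blue rim [ 0.4465 -0.1944  0.044 ] [np.float64(0.081), np.float64(0.078), np.float64(0.077), np.float64(0.078)]
side red rim [ 0.4658 -0.3897  0.044 ] [np.float64(0.079), np.float64(0.072), np.float64(0.079), np.float64(0.077)]
base top [ 0.4517 -0.2969  0.01  ] [np.float64(0.096), np.float64(0.3), np.float64(0.096), np.float64(0.301)]
base side [ 0.4559 -0.2927  0.01  ] [np.float64(0.305), np.float64(0.095), np.float64(0.304), np.float64(0.098)]
```

View pics/rack.png

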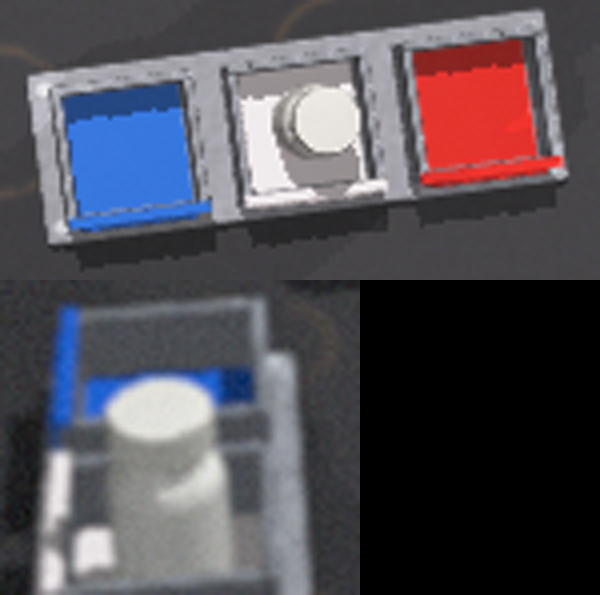

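Both views agree on the blue bay: centre about (0.444, −0.196), with the top and side estimates ±3 mm apart. I'll carry the bottle above it, then check the relative alignment in the fixed cameras.

```bash
python3 -m inch '[[[0,0,0,-0.018,-0.03,0,1],[0,0,0,-0.024,-0.042,0,1],[0,0,0,-0.024,-0.042,0,1],[0,0,0,-0.024,-0.042,0,1],[0,0,0,-0.024,-0.042,0,1],[0,0,0,-0.024,-0.042,-0.02,1],[0,0,0,-0.018,-0.032,-0.03,1],[0,0,0,-0.0116,-0.0207,-0.04,1],[0,0,0,0,0,0,1]]]'; python3 st.py
python3 - <<'E'
from plant import eyes
import cv2,numpy as np
t=eyes.grab_frame("top")[:,:,::-1];s=eyes.grab_frame("side")[:,:,::-1]
cv2.imwrite("pics/t9.png",t);cv2.imwrite("pics/s9.png",s)
a=cv2.resize(t[240:320,320:490],(510,240),interpolation=2);b=cv2.resize(s[210:370,195:315],(450,600),interpolation=2)
c=np.zeros((600,800,3),np.uint8);c[:,:450]=b;c[:165,450:]=cv2.resize(t[240:320,320:490],(350,165),interpolation=2)
c[170:470,450:]=cv2.resize(s[170:400,150:418],(350,300),interpolation=2)
cv2.imwrite("pics/chk.png",c)
E
```

```text
t: 16.12
position: [0.4405, -0.195, 0.1558]
eef_rot: [0.679, 0.734, -0.001, -0.002]
wrist_force: [-0.2, -0.4, -1.4]
width: 0.544
finger_force: 30.0
t 16.125 pos [ 0.4405 -0.195   0.1558] along 0.0681 lateral in tool [-0.2861 -0.0446  0.0169] z.ax -0.9383 q6 -0.542
y dir [ 0.997  0.078 -0.005] x [-0.078  0.997  0.002] F tool [-0.35 -0.17  1.38] T axis -0.014 T tool [-0.088 -0.019  0.022] w 0.544 ff 29.99
```

View pics/chk.png

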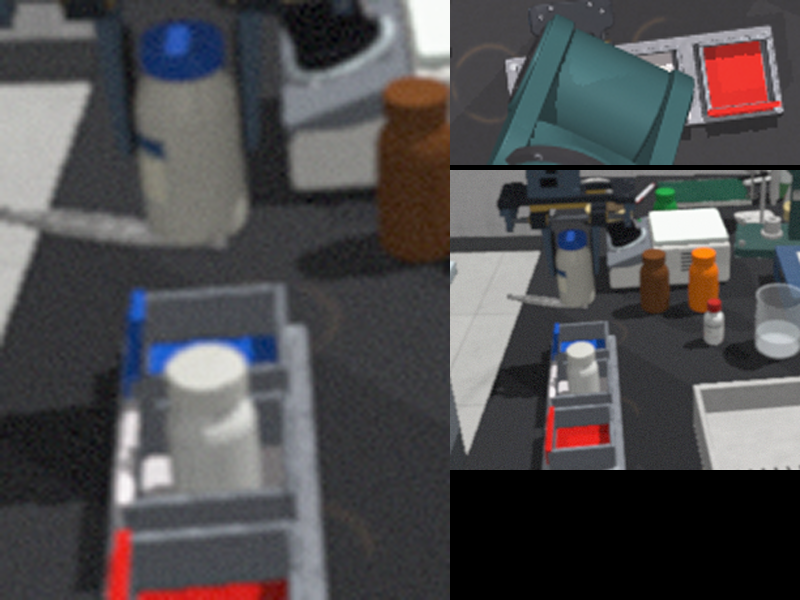

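The side view shows the held bottle upright (cap (182,35), base about (195,235) in the crop) above the blue bay, whose rim spans x 135–285. I'll compute the relative offset in this same camera.

```bash
python3 - <<'E'
from plant import eyes
from h import *
S=eyes.camera_params("side");k=lambda u,v:(195+u/3.75,210+v/3.75)
print("cap",atz(S,k(182,36),.2125),"base near edge",atz(S,k(196,243),.1085))
B=np.array([atz(S,k(*a),.044) for a in[(138,295),(283,287),(290,368),(130,383)]]);print(B.round(4),B.mean(0))
print(S["position"],proj(S,[.4405,-.195,.2125]),proj(S,[.4405,-.195,.1085]),k(182,36),k(196,240))
E
```

```text
cap [ 0.4442667  -0.19448258  0.2125    ] base near edge [ 0.44474095 -0.21298367  0.1085    ]
[[ 0.4025 -0.158   0.044 ]
 [ 0.4798 -0.1526  0.044 ]
 [ 0.4887 -0.2289  0.044 ]
 [ 0.4096 -0.2395  0.044 ]] [ 0.44514337 -0.19476599  0.044     ]
[ 0.57303484 -1.02831443  0.5950989 ] [241.39828665 219.76243751] [246.06743208 269.92248932] (243.53333333333333, 219.6) (247.26666666666665, 274.0)
```

```bash
python3 -m inch '[[[0,0,0,0.001,-0.0015,-0.02,1],[0,0,0,0,0,-0.025,1],[0,0,0,0,0,-0.025,1],[0,0,0,0,0,-0.012,1],[0,0,0,0,0,0,1]]]'; python3 -m inch '[[[0,0,0,0,0,-0.004,1],[0,0,0,0,0,0,1]]]';python3 -m inch '[[[0,0,0,0,0,-0.003,1],[0,0,0,0,0,0,1]]]'; python3 st.py
```

```text
t: 16.85
position: [0.4449, -0.1964, 0.0774]
eef_rot: [0.678, 0.735, -0.0, 0.001]
wrist_force: [-0.5, -0.0, -1.9]
width: 0.543
finger_force: 30.0
t: 17.1
position: [0.4448, -0.1968, 0.0737]
eef_rot: [0.678, 0.735, -0.0, 0.001]
wrist_force: [0.2, 1.0, -1.5]
width: 0.542
finger_force: 30.0
t: 17.35
position: [0.4445, -0.1967, 0.0702]
eef_rot: [0.678, 0.735, -0.0, 0.001]
wrist_force: [-0.6, -0.2, -2.3]
width: 0.545
finger_force: 30.0
t 17.35 pos [ 0.4445 -0.1967  0.0702] along -0.0136 lateral in tool [-0.2881 -0.0694  0.0263] z.ax -0.9402 q6 -0.543
y dir [0.997 0.08  0.001] x [-0.08   0.997 -0.001] F tool [-0.18 -0.66  2.32] T axis 0.033 T tool [-0.051 -0.043 -0.02 ] w 0.545 ff 29.99
```

```bash
python3 -m inch '[[[0,0,0,0,0,-0.003,1],[0,0,0,0,0,0,1]]]'; python3 -m inch '[[[0,0,0,0,0,-0.002,1],[0,0,0,0,0,0,1]]]';python3 -m inch '[[[0,0,0,0,0,-0.0015,1],[0,0,0,0,0,0,1]]]';python3 -m inch '[[[0,0,0,0,0,-0.001,1],[0,0,0,0,0,0,1]]]'
```

```text
t: 17.6
position: [0.4443, -0.1966, 0.067]
eef_rot: [0.678, 0.735, -0.0, 0.0]
wrist_force: [0.4, -0.1, -1.6]
width: 0.542
finger_force: 30.0
t: 17.85
position: [0.4444, -0.1966, 0.0651]
eef_rot: [0.678, 0.735, -0.0, 0.001]
wrist_force: [0.0, 0.1, -1.2]
width: 0.547
finger_force: 30.0
t: 18.1
position: [0.4445, -0.1967, 0.0637]
eef_rot: [0.678, 0.735, -0.0, 0.001]
wrist_force: [-0.0, 0.4, -2.3]
width: 0.546
finger_force: 30.0
t: 18.35
position: [0.4445, -0.1967, 0.0627]
eef_rot: [0.678, 0.735, -0.0, 0.001]
wrist_force: [-0.6, -0.7, -2.3]
width: 0.541
finger_force: 30.0
```

```bash
python3 -m inch '[[[0,0,0,0,0,-0.001,1],[0,0,0,0,0,0,1]]]'|grep -A1 -E 'position|force'; python3 -m inch '[[[0,0,0,0,0,-0.001,1],[0,0,0,0,0,0,1]]]'|grep  -E 'position|wrist';python3 -m inch '[[[0,0,0,0,0,-0.001,1],[0,0,0,0,0,0,1]]]'|grep -E 'position|wrist'
```

```text
position: [0.4446, -0.1968, 0.0624]
eef_rot: [0.678, 0.735, -0.0, 0.001]
wrist_force: [-8.0, 2.0, 17.1]
width: 0.546
finger_force: 30.0
position: [0.4446, -0.1969, 0.0621]
wrist_force: [-12.8, 3.3, 34.3]
position: [0.4446, -0.197, 0.0612]
wrist_force: [-13.7, 3.2, 38.7]
```

Contact came at TCP 0.0624, against 0.063 expected for the floor. I'll ease off the press, release and withdraw.

```bash
python3 -m inch '[[[0,0,0,0,0,0.0015,1],[0,0,0,0,0,0,0.3],[0,0,0,0,0,0,0.2],[0,0,0,0,0,0,0.2]]]'; python3 -m inch '[[[0,0,0,0,0,0.03,0.2],[0,0,0,0,0,0.05,0.2],[0,0,0,0,0,0.05,0.2],[0,0,0,0,0,0.05,0.2],[0,0,0,0.02,0.055,0.02,0.2],[0,0,0,0.02,0.055,0.02,0.2],[0,0,0,0.02,0.055,0.0,0.2],[0,0,0,0.02,0.055,0,0.2],[0,0,0,0.01,0.055,0,0.2],[0,0,0,0,0,0,0.2]]]'
python3 - <<'E'
from plant import eyes
import cv2,numpy as np
from h import *
for n in("top","side"):
    f=eyes.grab_frame(n);cv2.imwrite(f"pics/{n}f.png",f[:,:,::-1]);p=eyes.camera_params(n)
    m=cv2.inRange(cv2.cvtColor(f,cv2.COLOR_RGB2HSV),(105,150,60),(125,255,255))
    k,l,st,c=cv2.connectedComponentsWithStats(m)
    for i in range(1,k):
        if st[i,4]>60 : print(n,st[i],c[i].round(1),"cap plane",atz(p,c[i],.1155 if n=="top" else .112).round(3),"floor",atz(p,c[i],.0155).round(3))
E
```

```text
t: 19.6
position: [0.4445, -0.1966, 0.0611]
eef_rot: [0.678, 0.735, -0.0, 0.001]
wrist_force: [0.3, -0.3, 0.4]
width: 0.794
finger_force: 0.0
t: 20.85
position: [0.5347, 0.0812, 0.281]
eef_rot: [0.677, 0.736, -0.0, 0.0]
wrist_force: [-0.7, -0.8, 0.1]
width: 0.8
finger_force: 0.0
top [127 192  35  30 398] [142.3 206.5] cap plane [0.628 0.301 0.115] floor [0.642 0.331 0.016]
top [356 271  37  37 495] [369.2 291.9] cap plane [ 0.432 -0.183  0.116] floor [ 0.431 -0.191  0.016]
top [369 277  18  18 254] [377.4 285.5] cap plane [ 0.445 -0.201  0.115] floor [ 0.445 -0.21   0.016]
side [238 260  22  17 291] [248.7 268.3] cap plane [ 0.446 -0.195  0.112] floor [ 0.42  -0.028  0.015]
side [228 287   6  25  91] [230.4 298.9] cap plane [ 0.425 -0.298  0.112] floor [ 0.396 -0.152  0.015]
```

Final frames put the cap at about (0.445, −0.20) from the top camera and (0.446, −0.195) from the side. That is upright, in the blue bay, near its centre, and the arm is clear.

```bash
python3 -c "
from plant import robot
print(robot.sign_off())"
```

```text
the job is handed in; nothing more can be done
None
```

The job is handed in, with no verdict returned: I turned the knob to its stop (peak about 0.8 N m, collar slip estimated at 2 mm), then set the blue-capped bottle down upright in the blue bay, about 6 mm or less off centre, and cleared the arm.

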